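Pop a stuck sample drawer with the release stick

TASK

On the paint-mixing bench, take the wooden release stick out of its steel stand, push it straight down through the round hole in the top of the WIDE drawer unit to press the spring catch behind the drawer, so that the drawer springs fully open. Then put the stick back in its stand, collar resting on the stand and upright, and let go of it. Leave the drawer of the narrow unit shut.

Things in the scene. Friction and masses are not known exactly. Their poses are not given: they have to be found in the camera images.
- dowel_grip (a point): Mid-grip of the loose upright wooden stick (60 g): grip 18 mm thick, 66 long; under it a black rubber collar, 56 wide, 8 thick; then a dowel 14 thick, 95 long. This point is on the axis, 33 below the top, 41 above the collar's underside, 136 above the lower end; z up the stick. It hangs by its collar in a 34 mm hole in a fixed steel stand's 100 x 90 mm top, 115 mm above the bench; put it back there.
- wide_hole (a point): Centre of the black-rimmed 34 mm hole in the top (6 mm thick, 130 above the bench) of the wide unit, a fixed grey box 200 wide and deep, white front to the robot. The hole is mid-width, 50 behind the box's centre; x front to back, z up. The catch, a sprung paddle, is 65 below: pressed 10 mm (3 N) it frees the drawer; it goes down 34 (5.5 N). A loose 9 mm high tin lid lies some 110 in front.
- wide_drawer (a joint): How far the wide unit's drawer is out, in m: 0 shut (held by the catch), 0.06 fully open. Once the catch is pressed a spring drives it towards the robot in about half a second and keeps it open. It has no handle. Putting the stick in until its collar is just above the unit's top presses the catch nearly 30 mm, ample.
- narrow_drawer (a joint): The same for the narrow unit, alike in all but its width of 120 mm; it must stay shut (0). Wide unit, narrow unit and stand stand side by side about 250 mm apart, in any order, turned by up to 17 degrees.
There are look-alikes about, which are no part of the job. Leave any orange look-alike of the part that bears narrow_drawer alone.

How it is judged:
By the outcome, as a careful person would: the job done as asked, in the order asked, and still so for the second after the job is handed in, with the robot touching nothing.
It also fails if it takes over 45 s, if anything falls off the work surface, if the arm or the gripper's body presses on something with over 40 N, if the wrist force passes 120 N, or if a joint passes its speed limit or range.

ROBOT

A 6-joint arm with a two-finger parallel gripper is mounted at the origin on the work surface. World frame = base frame: x ahead of the robot, y to its left, z up, the work surface at z = 0. Lengths are in m, angles in rad, forces in N, time in s.
With the tool pointing down it reaches from about 0.35 to 0.975 m from the base axis. Payload 4.9 kg.
Tool frame: the origin (TCP) lies midway between the tips of the shut fingers; the grasp point (between the pads) lies behind it (manip.grasp_offset is the y of the grasp point in the tool frame, in m); y points along the fingers, z is the direction in which the jaws open and shut, and the axes are right-handed (so a half turn about y gives the same grasp; the last joint's range is limited). The gripper opens to 85 mm and grips with 20 to 120 N. Pads are 22 mm wide; open, the fingers measure 114 mm over their backs; the gripper's body (76 mm by 85 mm) begins 54 mm behind the grasp point. The pads swing forward as they close: fully open they stand 13 mm farther back than shut.
Start: joints at [0.984, 0.053, 1.613, -0, 1.476, -0.119], TCP at [0.282, 0.558, 0.194] pointing down, gripper open.
Joint ranges: [-3.01, 3.01], [-1.01, 2.22], [0.06, 2.58], [-1.02, 4.17], [0.09, 2.62], [-3.14, 3.14]. Speed limits (rad/s): [2.57, 2.57, 3.14, 3.14, 3.14, 3.14].

INTERFACE

Orientations are given as a unit quaternion [w, x, y, z].
In Python, from plant import manip gives the robot as it stands. The module is installed in compiled form; this text tells all that it offers.
- The arm moves only by the shell command python3 -m jog 'ROWS'. ROWS is a JSON object of lists of equal length, an entry for each row: "offset": the shift along the world's x, y, z in units of 50 mm (1.0 is 50 mm), a list of three; "angular": the turn, a rotation vector about the world's x, y, z in units of 6 degrees (1.0 is 6 degrees), a list of three; "jaw": the finger opening in mm, from 0 to 85.4. In form: {"offset": [[tx, ty, tz], ...], "angular": [[ax, ay, az], ...], "jaw": [jaw, ...]}. A call has 1 to 12 rows; each row shifts and turns the commanded pose from where the row before left it; what a row does not reach is not made up. A row lasts 1/10 s, in which the tool goes at most 50 mm and 8.59 degrees, less where a joint would pass 70% of its speed; a pose out of reach is approached as far as the arm can. A call is refused whole if a number of a shift passes 1 or a number of a turn 1, either way. A call with a gripper value outside its range is refused whole. The fingers move at their own pace and stop on an object; the grip force is fixed at half the most. Time passes only in rows, so rows that do not move let the fingers close. It gives the time, the measured TCP pose, the force and the opening at its end, in the units of the state.
- manip.state(): the state, without advancing time (a new reading comes with each control period).
- manip.grab_frame(name): name is "scene" or "top"; returns the picture (480x640x3 uint8, blue, green, red); there is no depth.
- manip.camera_model(name): a dict with "fx", "fy", "cx", "cy" (pixels), "rvec" (rotation vector, rad) and "tvec" (3), from world to camera coordinates, as OpenCV has them. Camera axes: x right, y down, z forward; pixel columns grow to the right and rows downward; lengths in m; the calibration is good to about 2 mm. A picture is of the moment at which its call begins. camera_model takes no time and is no camera call.
- manip.job_done(): hands the job in, once; it reports no verdict.
The state is a dict: "time": time; "joint_pos": joint angles; "joint_vel": joint speeds; "joint_efforts": joint torques, N m; "tool_pos": TCP position; "tool_rot": TCP orientation; "contact_force": force on the tool from outside, world axes, zero at the start; "ft_torque": the same for the moment, N m; "gripper_width": opening from 0.0 (shut) to 1.0 (fully open).
Only numpy, scipy, OpenCV 4.12 (cv2) and the standard library are available. Lean on these libraries where they do the work, as an engineer would, in place of code of your own. Each camera call takes 0.05 s, during which the arm holds its last target.

## Working session

There is one attempt and no reset: what is moved stays moved. The work goes in short steps, Python scripts to look and compute and a shell command to move; the robot and the scene stay as the last step left them, time stands still between calls to the robot, and variables do not carry over. Pictures are saved under pics/ and viewed, and the job is handed in when it is done.

```bash
mkdir -p pics; cat > h.py <<'E'
import numpy as np, cv2
from plant import manip
def cam(n):
    c=manip.camera_model(n); R=cv2.Rodrigues(np.array(c["rvec"],float))[0]; t=np.array(c["tvec"],float).ravel()
    K=np.array([[c["fx"],0,c["cx"]],[0,c["fy"],c["cy"]],[0,0,1.]]); return K,R,t
def ray(n,u,v):
    K,R,t=cam(n); d=R.T@np.linalg.inv(K)@np.array([u,v,1.]); return -R.T@t,d
def plane(n,u,v,z):
    o,d=ray(n,u,v); return o+d*(z-o[2])/d[2]
def proj(n,p):
    K,R,t=cam(n); q=K@(R@np.array(p,float)+t); return q[:2]/q[2]
E
python3 - <<'E'
from h import *
for n in("scene","top"):
    cv2.imwrite(f"pics/{n}0.png",manip.grab_frame(n)); K,R,t=cam(n); print(n,K[0,0],-R.T@t,R[2])
print(manip.grasp_offset, manip.state())
E
```

```text
scene 513.6914773087941 [0.16498927 0.06205234 0.99277446] [ 0.28547347 -0.09096146 -0.95406022]
top 576.3106089048869 [ 0.31498495 -0.03404084  1.05636161] [ 0.15692679  0.01815526 -0.98744335]
-0.0187 {'time': 0.1, 'joint_pos': array([ 9.83993502e-01,  5.32970513e-02,  1.61420286e+00,  1.57578706e-05,
        1.47601637e+00, -1.19025723e-01]), 'joint_vel': array([ 0.00112276, -0.00117287, -0.00374037,  0.00011308,  0.00115174,
       -0.00025239]), 'joint_efforts': array([ 1.09610017e-03, -3.94903851e+01, -3.71362174e+01, -9.45164032e-06,
        3.98937904e-03,  1.74031200e-06]), 'tool_pos': array([0.28145717, 0.5573014 , 0.19315461]), 'tool_rot': array([-0.68721734,  0.68848989, -0.16412115,  0.16364061]), 'contact_force': array([-0.80635246, -0.68363643, -0.36688494]), 'ft_torque': array([-0.01321622, -0.01609955,  0.01438576]), 'gripper_width': 1.0015903245884659}
```

View pics/scene0.png

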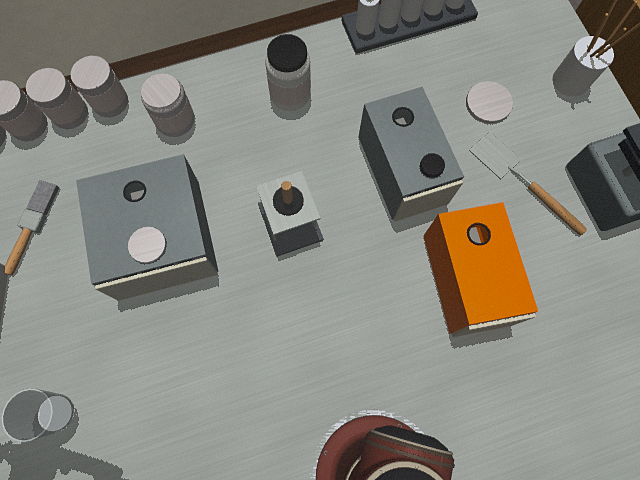

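View pics/top0.png

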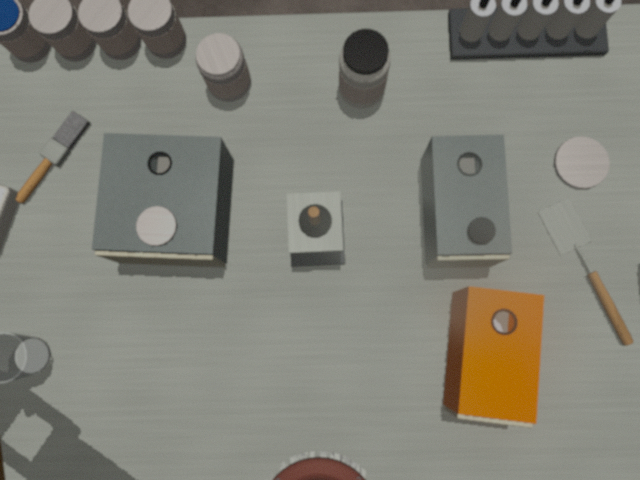

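The pictures show these candidates for the units:
- The wide grey unit has a white front and its hole is at scene (134,190), top (160,163). It is about twice the width of the others, so it is the one meant.
- The narrow grey unit has its hole at scene (403,117), top (469,163).
- The orange look-alike is at scene (480,234) and I will leave it alone.

The stick stands in its stand at scene (288,195), top (315,218). Next I take an enlarged crop and measurements.

```bash
python3 - <<'E'
from h import *
S=cv2.imread("pics/scene0.png");T=cv2.imread("pics/top0.png")
a=[cv2.resize(x,(400,300),interpolation=cv2.INTER_CUBIC) for x in (S[150:270,70:230],S[150:270,220:380],T[110:230,90:250],T[165:285,240:400])]
cv2.imwrite("pics/crop0.png",np.vstack([np.hstack(a[:2]),np.hstack(a[2:])]))
def blobs(n,I,roi,cond,z,name):
    x0,y0,x1,y1=roi; P=I[y0:y1,x0:x1]; h=cv2.cvtColor(P,cv2.COLOR_BGR2HSV).astype(int)
    m=cond(h,P.astype(int)).astype(np.uint8)
    N,L,st,c=cv2.connectedComponentsWithStats(m)
    for i in range(1,N):
        if st[i,4]>40:
            cs=cv2.findContours((L==i).astype(np.uint8),0,2)[0]; (ex,ey),ax,an=cv2.fitEllipse(cv2.convexHull(cs[0])) if len(cv2.convexHull(cs[0]))>=5 else ((0,0),0,0)
            u,v=ex+x0,ey+y0
            print(name,n,st[i].tolist(),np.round([u,v],1),np.round(ax,1),np.round(plane(n,u,v,z),4))
dark=lambda h,P:P.max(2)<45
wood=lambda h,P:(h[...,1]>90)&(h[...,2]>90)&(h[...,0]<25)
for n,I,hr,sr in(("scene",S,(115,172,155,208),(255,165,325,225)),("top",T,(140,145,180,180),(285,190,345,245))):
    blobs(n,I,hr,dark,.130,"hole"); blobs(n,I,sr,dark,.123,"collar"); blobs(n,I,sr,wood,.189,"grip")
    # wide unit top corners & stand corners
E
```

```text
hole scene [9, 9, 22, 21, 106] [134.2 191.1] [20.1 22.9] [0.6077 0.2531 0.13  ]
collar scene [20, 27, 28, 23, 62] [288.4 201.2] [27.  29.2] [ 0.5013 -0.0062  0.123 ]
grip scene [26, 16, 10, 10, 71] [285.8 185.4] [8.8 9.5] [ 0.5046 -0.0057  0.189 ]
hole top [9, 8, 17, 14, 46] [157.3 161.1] [16.2 19.6] [0.6105 0.2549 0.13  ]
grip top [24, 17, 10, 10, 82] [313.1 211.2] [10. 10.] [ 0.5055 -0.0068  0.189 ]
```

View pics/crop0.png

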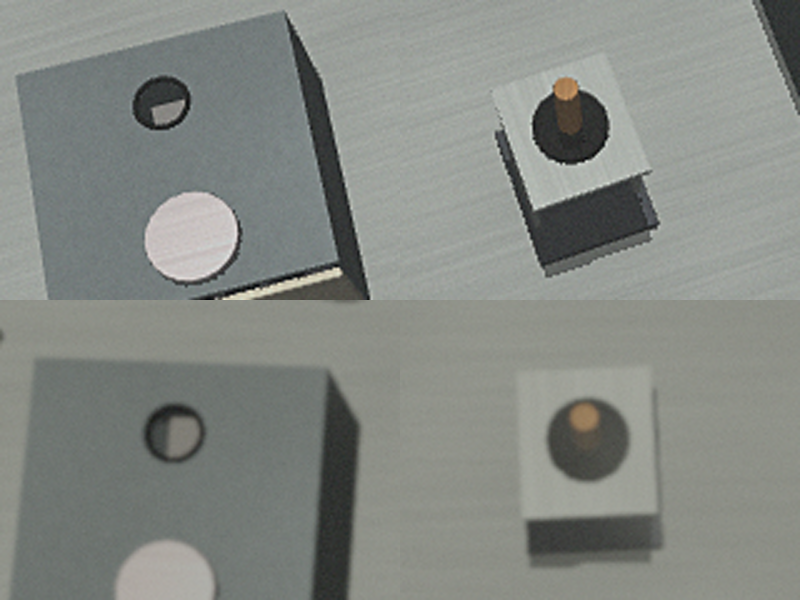

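The crop confirms the wide unit: grey, white front, lid in front of the hole. It also shows the stick's orange-brown grip over the black collar on the steel stand. The hole rim is at scene (134.6,191.2), top (159.6,163.2). The collar is at scene (288,198.4), top (315.2,220.6).

```bash
python3 - <<'E'
from h import *
from scipy.spatial.transform import Rotation as R_
for n,h,c,g in(("scene",(134.6,191.2),(288,198.4),(285.8,185.4)),("top",(159.6,163.2),(315.2,220.6),(313.1,211.2))):
    print(n,plane(n,*h,.13),plane(n,*c,.123),plane(n,*g,.189))
# unit corners, grey mask on top
T=cv2.imread("pics/top0.png");S=cv2.imread("pics/scene0.png")
for n,cs in(("top",[(104,134),(221,138),(212,255),(95,250)]),("scene",[(77,180),(184,155),(206,257),(93,285)])):
    P=[plane(n,*c,.13) for c in cs]; print(n,np.round(P,3).tolist(),"c",np.mean(P,0).round(4)); 
    d=P[1]-P[0]; print(np.degrees(np.arctan2(d[0],-d[1])), np.linalg.norm(d))
s=manip.state();q=s["tool_rot"];M=R_.from_quat([q[1],q[2],q[3],q[0]]).as_matrix();print(M.round(3),s["tool_pos"])
E
```

```text
scene [0.6072927  0.25252449 0.13      ] [ 0.50682536 -0.00721159  0.123     ] [ 0.5045648  -0.00572532  0.189     ]
top [0.60685322 0.2509561  0.13      ] [ 0.50401399 -0.00786853  0.123     ] [ 0.50546632 -0.00675177  0.189     ]
top [[0.661, 0.347, 0.13], [0.648, 0.148, 0.13], [0.449, 0.161, 0.13], [0.462, 0.354, 0.13]] c [0.5551 0.2525 0.13  ]
-3.588644536470366 0.19931762412979498
scene [[0.663, 0.347, 0.13], [0.649, 0.149, 0.13], [0.446, 0.162, 0.13], [0.46, 0.359, 0.13]] c [0.5545 0.2545 0.13  ]
-4.158687813077797 0.1986355882352101
[[ 0.893 -0.001  0.451]
 [-0.451 -0.002  0.893]
 [-0.    -1.    -0.002]] [0.28145717 0.5573014  0.19315461]
```

```bash
python3 -m jog '{"offset":[[0,0,0.8],[0.1,-0.3,0.6],[0.35,-0.9,0],[0.35,-0.9,0],[0.35,-0.9,0],[0.35,-0.9,0],[0.35,-0.9,0],[0.35,-0.9,0],[0.35,-0.9,0],[0.35,-0.9,0],[0.35,-0.9,0],[0.35,-0.9,0]],"angular":[[0,0,0],[0,0,0],[0,0,0],[0,0,0],[0,0,0],[0,0,0],[0,0,0],[0,0,0],[0,0,0],[0,0,0],[0,0,0],[0,0,0]],"jaw":[85,85,85,85,85,85,85,85,85,85,85,85]}'
```

```text
time: 1.3
tool_pos: [0.4619, 0.0909, 0.264]
tool_rot: [0.688, -0.688, 0.164, -0.164]
contact_force: [0.1, -0.2, -1.0]
gripper_width: 0.993
```

```bash
python3 -m jog '{"offset":[[0.3,-0.7,0],[0.3,-0.7,0],[0.26,-0.54,0],[0,0,0],[0,0,0]],"angular":[[0,0,0],[0,0,0],[0,0,0],[0,0,0],[0,0,0]],"jaw":[85,85,85,85,85]}'
python3 - <<'E'
from h import *
s=manip.state();print(s["tool_pos"])
for n in("scene","top"):
    cv2.imwrite(f"pics/{n}1.png",manip.grab_frame(n))
E
```

```text
time: 1.8
tool_pos: [0.5045, -0.0044, 0.2636]
tool_rot: [0.688, -0.688, 0.165, -0.164]
contact_force: [-0.3, 0.8, 0.8]
gripper_width: 0.996
[ 0.50452424 -0.0044105   0.26364606]
```

View pics/scene1.png

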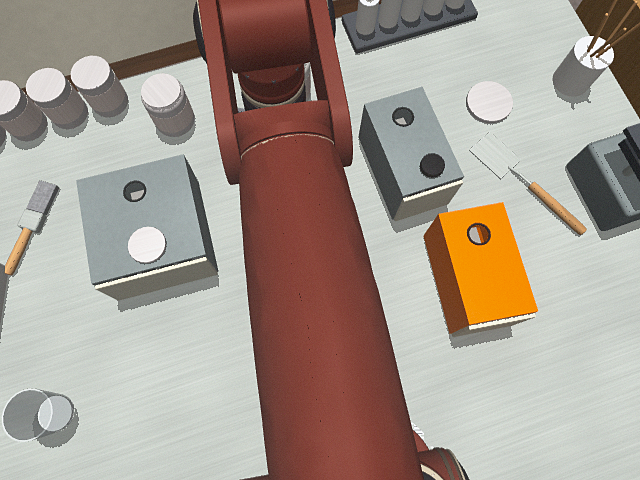

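The arm hides the stand in this view, at about (290,200). The measured offset to the stick axis is about 2 mm, so I descend and grip.

```bash
python3 -m jog '{"offset":[[0,-0.05,-0.5],[0,0,-0.5],[0,0,-0.5],[0,0,-0.4],[0,0,-0.3],[0,0,-0.3],[0,0,0],[0,0,0]],"angular":[[0,0,0],[0,0,0],[0,0,0],[0,0,0],[0,0,0],[0,0,0],[0,0,0],[0,0,0]],"jaw":[85,85,85,85,85,85,85,85]}'
python3 -m jog '{"offset":[[0,0,0],[0,0,0],[0,0,0],[0,0,0],[0,0,0],[0,0,0],[0,0,0],[0,0,0]],"angular":[[0,0,0],[0,0,0],[0,0,0],[0,0,0],[0,0,0],[0,0,0],[0,0,0],[0,0,0]],"jaw":[60,40,15,5,5,5,5,5]}'
```

```text
time: 2.7
tool_pos: [0.505, -0.0065, 0.1397]
tool_rot: [0.688, -0.688, 0.164, -0.164]
contact_force: [-1.2, 0.1, -0.4]
gripper_width: 0.993
time: 3.5
tool_pos: [0.5052, -0.0066, 0.1398]
tool_rot: [0.688, -0.688, 0.164, -0.164]
contact_force: [-0.1, 0.4, 2.8]
gripper_width: 0.176
```

```bash
python3 -m jog '{"offset":[[0,0,0],[0,0,0.2],[0,0,0.4],[0,0,0.5],[0,0,0.6],[0,0,0.6],[0,0,0.5],[0,0,0.4],[0,0,0],[0,0,0]],"angular":[[0,0,0],[0,0,0],[0,0,0],[0,0,0],[0,0,0],[0,0,0],[0,0,0],[0,0,0],[0,0,0],[0,0,0]],"jaw":[5,5,5,5,5,5,5,5,5,5]}'
python3 - <<'E'
from h import *
T=manip.grab_frame("top"); cv2.imwrite("pics/top2.png",T)
E
```

```text
time: 4.5
tool_pos: [0.5046, -0.0068, 0.2989]
tool_rot: [-0.688, 0.688, -0.164, 0.164]
contact_force: [-1.2, -0.8, -0.9]
gripper_width: 0.175
```

View pics/top2.png

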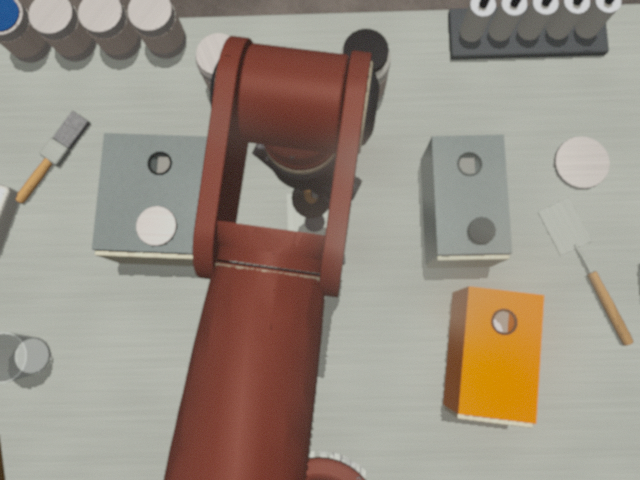

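The picture shows the stick lifted: the collar is at (311,198) under the gripper, and the emptied stand hole at about (315,223). I check whether it hangs upright on the tool axis.

```bash
python3 - <<'E'
from h import *
T=cv2.imread("pics/top2.png"); S=manip.grab_frame("scene")
p=(.5046,-.0068)
for n in("top","scene"):
    print(n,[proj(n,(*p,z)).round(1).tolist() for z in(.348,.282,.274,.179)], proj(n,(.505,-.007,.115)))
c=[cv2.resize(I[y:y+90,x:x+80],(400,450),interpolation=cv2.INTER_CUBIC) for I,x,y in((T,275,160),(S,250,120))]
cv2.imwrite("pics/c2.png",np.hstack(c))
E
```

```text
top [[308.7, 185.0], [310.8, 197.4], [311.0, 198.7], [313.4, 213.1]] [314.82028118 220.98254892]
scene [[280.9, 140.3], [283.4, 161.0], [283.7, 163.3], [286.7, 187.5]] [288.39708197 200.93235819]
```

View pics/c2.png

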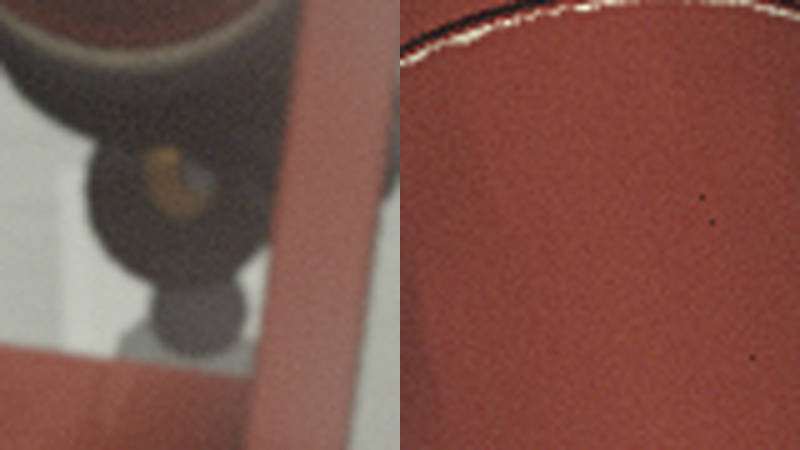

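It hangs upright within about 2 mm of the tool axis: the collar centre is at (312,198), predicted (311,197.4). The stand hole is confirmed at about (314.6,222). Now over the wide unit's hole.

```bash
python3 -m jog '{"offset":[[0.1,0.25,0],[0.25,0.6,0],[0.3,0.8,0],[0.3,0.8,0],[0.3,0.8,0],[0.3,0.8,0],[0.3,0.7,0],[0.2,0.43,0],[0,0,0],[0,0,0]],"angular":[[0,0,0],[0,0,0],[0,0,0],[0,0,0],[0,0,0],[0,0,0],[0,0,0],[0,0,0],[0,0,0],[0,0,0]],"jaw":[5,5,5,5,5,5,5,5,5,5]}'
python3 - <<'E'
from h import *
s=manip.state();print(s["tool_pos"],s["gripper_width"])
for n in("scene","top"):
    cv2.imwrite(f"pics/{n}3.png",manip.grab_frame(n))
p=s["tool_pos"]
for n in("top","scene"):
    print(n,[proj(n,(*p[:2],z)).round(1).tolist() for z in(.348,.282,.274,.179)], proj(n,(.607,.252,.13)))
E
```

```text
time: 5.6
tool_pos: [0.6067, 0.2531, 0.2976]
tool_rot: [-0.687, 0.688, -0.164, 0.163]
contact_force: [-0.1, 0.4, -0.0]
gripper_width: 0.174
[0.60671657 0.25312957 0.29764394] 0.17397279598064364
top [[108.0, 113.7], [126.0, 131.5], [128.0, 133.5], [149.1, 154.2]] [158.98262687 163.13119495]
scene [[83.1, 132.3], [101.5, 153.6], [103.5, 155.9], [124.9, 180.7]] [134.91880686 191.25503391]
```

View pics/top3.png

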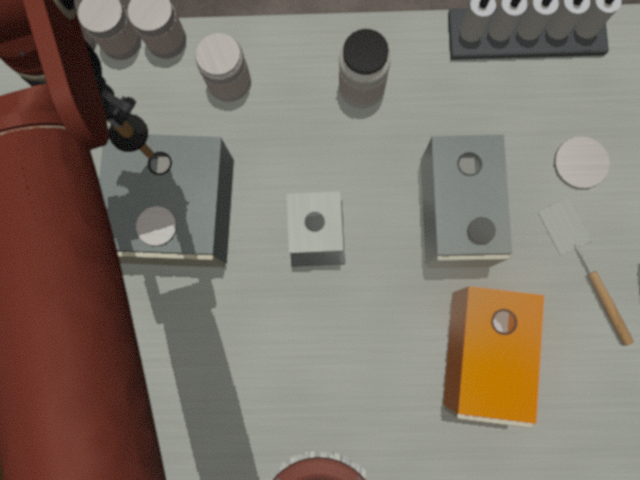

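View pics/scene3.png

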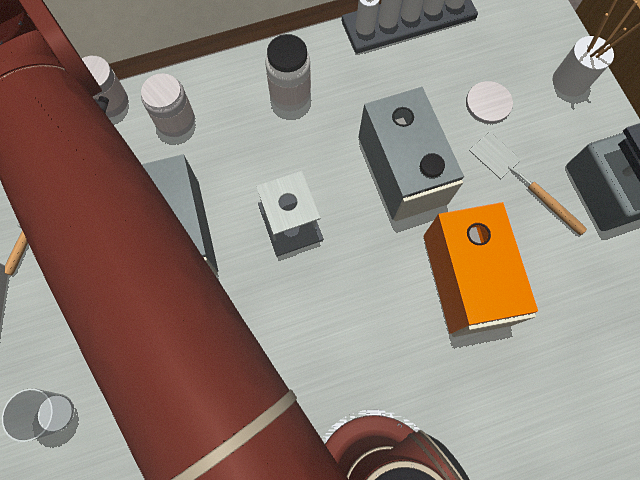

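The top view shows the collar at about (128,132) and the dowel's tip just up and left of the hole at (160,163). Now unobstructed, the stand hole is at top (315,222) and scene (288,201). I enlarge the tip and measure the stand hole.

```bash
python3 - <<'E'
from h import *
T=cv2.imread("pics/top3.png");S=cv2.imread("pics/scene3.png")
cv2.imwrite("pics/c3.png",np.hstack([cv2.resize(T[100:190,95:185],(540,540),interpolation=cv2.INTER_CUBIC)]))
for n,I,(x0,y0,x1,y1) in(("top",T,(295,200,335,240)),("scene",S,(272,188,304,215))):
    g=cv2.cvtColor(I[y0:y1,x0:x1],6); m=(g<125).astype(np.uint8)
    N,L,st,c=cv2.connectedComponentsWithStats(m); 
    for i in range(1,N):
        if st[i,4]>100: print(n,st[i],c[i]+[x0,y0],plane(n,*(c[i]+[x0,y0]),.115))
E
```

```text
top [ 10  12  20  20 294] [314.1462585  221.39115646] [ 0.50433341 -0.00586491  0.115     ]
scene [  6   5  19  18 252] [287.42063492 201.53174603] [ 0.50445883 -0.00494421  0.115     ]
```

View pics/c3.png

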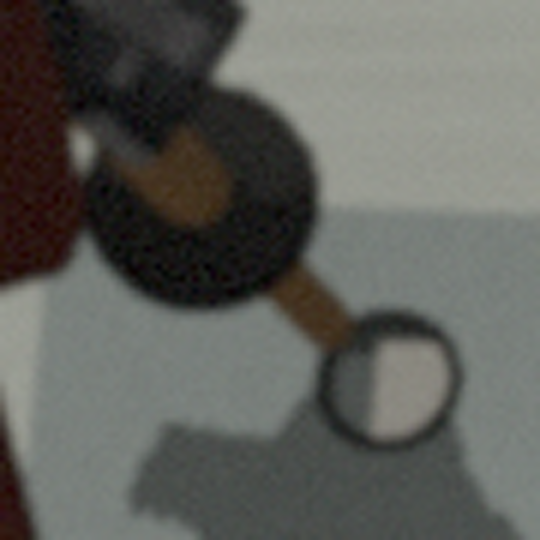

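The tip and collar sit about 2 px off the prediction and the hole about 1 px off, in the same direction, so they are consistent to about 1–2 mm against 10 mm of clearance. I descend in two stages.

```bash
python3 -m jog '{"offset":[[0,-0.02,-0.3],[0,0,-0.4],[0,0,-0.3],[0,0,-0.3],[0,0,-0.3],[0,0,-0.2],[0,0,0],[0,0,0]],"angular":[[0,0,0],[0,0,0],[0,0,0],[0,0,0],[0,0,0],[0,0,0],[0,0,0],[0,0,0]],"jaw":[5,5,5,5,5,5,5,5]}'
```

```text
time: 6.5
tool_pos: [0.6075, 0.2514, 0.2094]
tool_rot: [0.688, -0.688, 0.164, -0.164]
contact_force: [0.3, -0.2, -0.4]
gripper_width: 0.18
```

```bash
python3 -m jog '{"offset":[[0,0,-0.25],[0,0,-0.25],[0,0,-0.25],[0,0,-0.2],[0,0,0],[0,0,0],[0,0,0],[0,0,0],[0,0,0]],"angular":[[0,0,0],[0,0,0],[0,0,0],[0,0,0],[0,0,0],[0,0,0],[0,0,0],[0,0,0],[0,0,0]],"jaw":[5,5,5,5,5,5,5,5,5]}'
python3 - <<'E'
from h import *
for n in("scene","top"):
    cv2.imwrite(f"pics/{n}4.png",manip.grab_frame(n))
E
```

```text
time: 7.4
tool_pos: [0.6076, 0.2514, 0.1625]
tool_rot: [0.688, -0.688, 0.164, -0.164]
contact_force: [0.3, -0.6, 4.1]
gripper_width: 0.181
```

View pics/top4.png

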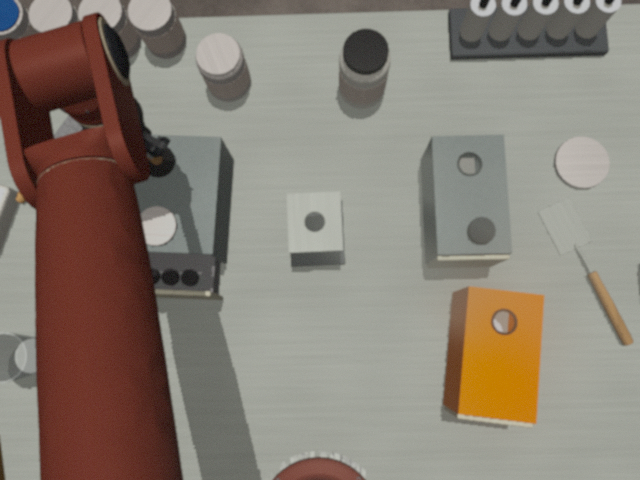

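The wide drawer has sprung out, with its interior visible at (180,277) and front at (187,294). The spring pushes back with 4 N. I lift straight out and return to the stand.

```bash
python3 -m jog '{"offset":[[0,0,0],[0,0,0.2],[0,0,0.4],[0,0,0.4],[0,0,0.4],[0,0,0.4],[0,0,0.4],[0,0,0.4],[0,0,0.2],[0,0,0],[0,0,0]],"angular":[[0,0,0],[0,0,0],[0,0,0],[0,0,0],[0,0,0],[0,0,0],[0,0,0],[0,0,0],[0,0,0],[0,0,0],[0,0,0]],"jaw":[5,5,5,5,5,5,5,5,5,5,5]}'
```

```text
time: 8.6
tool_pos: [0.6069, 0.2512, 0.3006]
tool_rot: [-0.688, 0.688, -0.164, 0.163]
contact_force: [1.0, 0.1, -1.1]
gripper_width: 0.176
```

```bash
python3 -m jog '{"offset":[[-0.1,-0.25,0],[-0.25,-0.6,0],[-0.3,-0.8,0],[-0.3,-0.8,0],[-0.3,-0.8,0],[-0.3,-0.8,0],[-0.3,-0.7,0],[-0.19,-0.4,0],[0,0,0],[0,0,0]],"angular":[[0,0,0],[0,0,0],[0,0,0],[0,0,0],[0,0,0],[0,0,0],[0,0,0],[0,0,0],[0,0,0],[0,0,0]],"jaw":[5,5,5,5,5,5,5,5,5,5]}'
python3 - <<'E'
from h import *
s=manip.state();p=s["tool_pos"];print(p)
T=manip.grab_frame("top");S=manip.grab_frame("scene")
cv2.imwrite("pics/top5.png",T)
c=[cv2.resize(I[y:y+90,x:x+80],(400,450),interpolation=cv2.INTER_CUBIC) for I,x,y in((T,275,160),)]
c.append(cv2.resize(S[140:320,60:220],(400,450)))
cv2.imwrite("pics/c5.png",np.hstack(c))
print(proj("top",(*p[:2],p[2]-.017)))
E
```

```text
time: 9.6
tool_pos: [0.5046, -0.0065, 0.3009]
tool_rot: [0.688, -0.688, 0.165, -0.164]
contact_force: [-0.9, 0.9, -1.3]
gripper_width: 0.177
[ 0.5046237  -0.00653731  0.30087609]
[310.52406984 197.04186414]
```

View pics/c5.png

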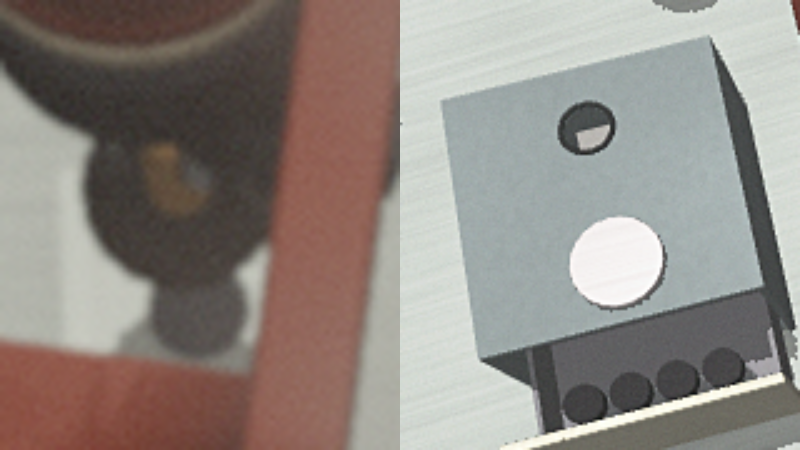

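On the left the stick sits in the grip as it did before, with the collar at (312,197). On the right the drawer stays open with the lid undisturbed. I lower into the stand.

```bash
python3 -m jog '{"offset":[[0,0,-0.3],[0,0,-0.5],[0,0,-0.5],[0,0,-0.5],[0,0,-0.4],[0,0,-0.4],[0,0,-0.3],[0,0,-0.15],[0,0,-0.05],[0,0,0],[0,0,0]],"angular":[[0,0,0],[0,0,0],[0,0,0],[0,0,0],[0,0,0],[0,0,0],[0,0,0],[0,0,0],[0,0,0],[0,0,0],[0,0,0]],"jaw":[5,5,5,5,5,5,5,5,5,5,5]}'
```

```text
time: 10.8
tool_pos: [0.5061, -0.0062, 0.148]
tool_rot: [0.688, -0.688, 0.163, -0.165]
contact_force: [-0.2, -0.3, -0.3]
gripper_width: 0.176
```

```bash
python3 -m jog '{"offset":[[0,0,-0.08],[0,0,-0.04],[0,0,-0.03],[0,0,0],[0,0,0]],"angular":[[0,0,0],[0,0,0],[0,0,0],[0,0,0],[0,0,0]],"jaw":[5,5,5,5,5]}'
```

```text
time: 11.3
tool_pos: [0.5056, -0.0061, 0.1398]
tool_rot: [0.688, -0.688, 0.164, -0.164]
contact_force: [-0.1, 0.8, 3.1]
gripper_width: 0.177
```

Contact is at the same height as the grasp (0.1398), with 3 N. I release.

```bash
python3 -m jog '{"offset":[[0,0,0],[0,0,0],[0,0,0],[0,0,0],[0,0,0],[0,0,0],[0,0,0],[0,0,0],[0,0,0],[0,0,0]],"angular":[[0,0,0],[0,0,0],[0,0,0],[0,0,0],[0,0,0],[0,0,0],[0,0,0],[0,0,0],[0,0,0],[0,0,0]],"jaw":[25,35,50,70,85,85,85,85,85,85]}'
python3 -m jog '{"offset":[[0,0,0.2],[0,0,0.4],[0,0,0.5],[0,0,0.6],[0,0,0.8],[-0.5,0,0.5],[-0.8,0,0],[-0.8,0,0],[-0.5,0,0],[0,0,0],[0,0,0]],"angular":[[0,0,0],[0,0,0],[0,0,0],[0,0,0],[0,0,0],[0,0,0],[0,0,0],[0,0,0],[0,0,0],[0,0,0],[0,0,0]],"jaw":[85,85,85,85,85,85,85,85,85,85,85]}'
python3 - <<'E'
from h import *
for n in("scene","top"):
    cv2.imwrite(f"pics/{n}6.png",manip.grab_frame(n))
E
```

```text
time: 12.3
tool_pos: [0.5053, -0.0062, 0.1393]
tool_rot: [-0.688, 0.688, -0.164, 0.164]
contact_force: [0.0, -0.5, 0.3]
gripper_width: 0.998
time: 13.4
tool_pos: [0.3755, -0.0062, 0.2903]
tool_rot: [0.688, -0.688, 0.163, -0.165]
contact_force: [0.1, 0.1, -0.5]
gripper_width: 0.994
```

View pics/scene6.png

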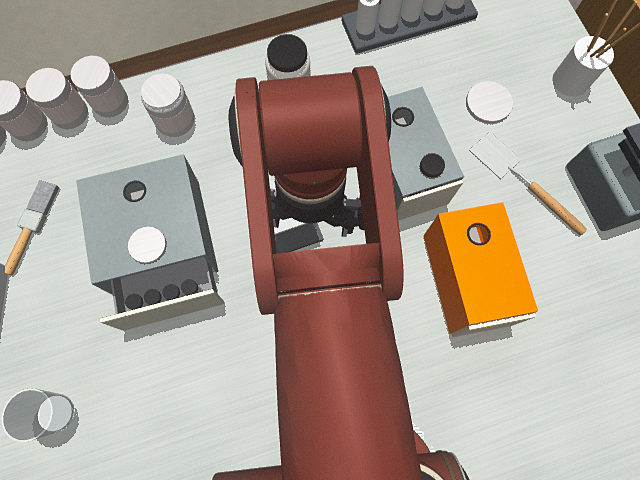

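View pics/top6.png

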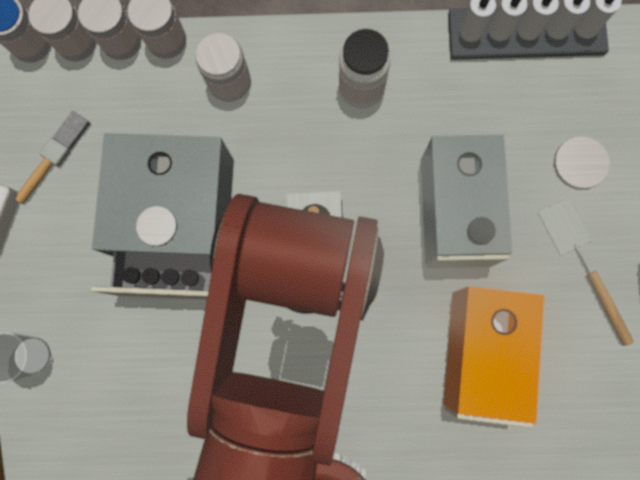

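The drawer is wide open and the narrow one looks shut, but the arm still hides the stand. I move aside for a full check.

```bash
python3 -m jog '{"offset":[[0,0.4,0],[0,0.8,0],[0,0.9,0],[0,0.9,0],[0,0.9,0],[0,0.9,0],[0,0.9,0],[0,0.5,0],[0,0,0],[0,0,0]],"angular":[[0,0,0],[0,0,0],[0,0,0],[0,0,0],[0,0,0],[0,0,0],[0,0,0],[0,0,0],[0,0,0],[0,0,0]],"jaw":[85,85,85,85,85,85,85,85,85,85]}'
python3 - <<'E'
from h import *
S=manip.grab_frame("scene");T=manip.grab_frame("top")
a=[cv2.resize(x,(400,300),interpolation=cv2.INTER_CUBIC) for x in (S[150:270,220:380],S[80:230,340:540],T[165:285,240:400],T[110:290,400:640])]
cv2.imwrite("pics/c7.png",np.vstack([np.hstack(a[:2]),np.hstack(a[2:])]))
m=lambda P:None
for n,I,(x0,y0,x1,y1) in(("scene",S,(270,170,310,212)),("top",T,(285,190,345,245))):
    P=I[y0:y1,x0:x1];h=cv2.cvtColor(P,cv2.COLOR_BGR2HSV).astype(int)
    k=((h[...,1]>90)&(h[...,2]>90)&(h[...,0]<25)).astype(np.uint8)
    N,L,st,c=cv2.connectedComponentsWithStats(k);i=1+st[1:,4].argmax();u=c[i]+[x0,y0];print(n,st[i],u,plane(n,*u,.189))
# drawer: front top edge vs unit front edge from earlier image (z guess .12)
T6=cv2.imread("pics/top6.png")
for z in(.1,.12,.125):
    a=plane("top",152,291,z);b=plane("top",154,253.5,.13);print(z,a[:2],b[:2],np.linalg.norm(a-b))
E
```

```text
time: 14.5
tool_pos: [0.3755, 0.3042, 0.2885]
tool_rot: [-0.687, 0.689, -0.164, 0.163]
contact_force: [0.0, -0.9, -0.3]
gripper_width: 0.992
scene [11 11 10  9 73] [285.54794521 185.20547945] [ 0.50504199 -0.00543083  0.189     ]
top [23 16 11 11 83] [312.73493976 211.03614458] [ 0.50573762 -0.0061943   0.189     ]
0.1 [0.39537412 0.26752228] [0.45410187 0.25640723] 0.06687670139932908
0.12 [0.39369297 0.26121581] [0.45410187 0.25640723] 0.06141952034050893
0.125 [0.39327268 0.25963919] [0.45410187 0.25640723] 0.06111984419460683
```

View pics/c7.png

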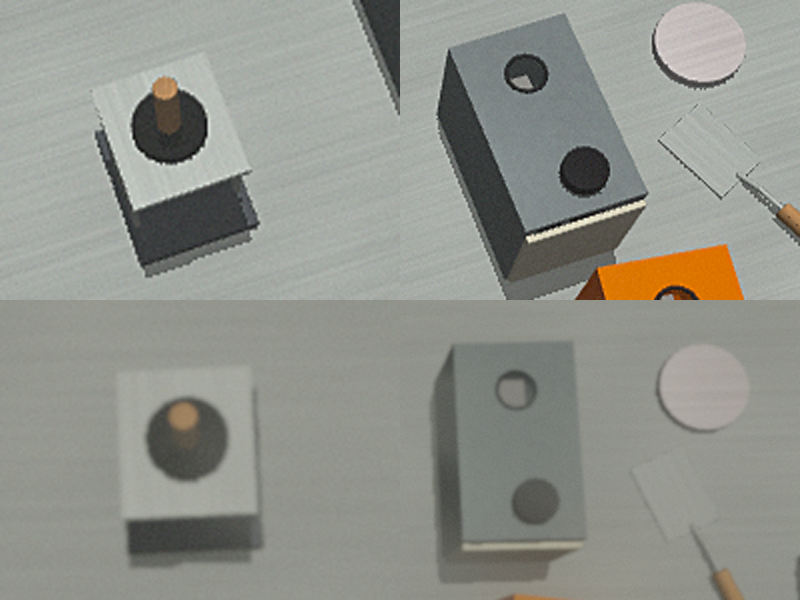

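The stick is upright with its collar flat on the stand: the grip top is at scene (285.5,185.2), top (312.7,211.0), the same as at the start. The narrow drawer is shut, and the wide drawer measures about 0.06 m out. I hand in the job.

```bash
python3 -c "
from plant import manip
print(manip.job_done())"
```

```text
the job is handed in; nothing more can be done
None
```

The wide drawer is open, the stick is back in its stand and released, and I handed the job in at about 14.6 s.

I pushed the stick through the wide unit's hole until its collar was just above the top. The catch pushed back with about 4 N and the drawer sprang out.

The last checks all agreed with the task:
- **Wide drawer:** it is about 0.06 m out in the top view, which is fully open. That figure assumes the height of the drawer front's edge, so it is a close estimate.
- **Stick:** it stands upright with its collar on the stand, and its grip top is within about 1 mm of where it started.
- **Narrow unit and orange look-alike:** the narrow drawer is shut, and I did not touch either unit.
- **Tin lid:** it still lies on the wide unit.
- **Gripper:** it was open and clear of everything.

No check failed. The only disagreement was 1–3 mm between the camera measurements and the predicted positions, well inside the 10 mm clearance in the holes.

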